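# Read a cast film in the bench filter photometer

### The arm

A 6-joint arm with a two-finger parallel gripper is mounted at the origin on a cart in front of the work surface, level with it; the furniture and walls round the work are solid. World frame = base frame: x ahead of the robot, y to its left, z up, the work surface at z = 0. Lengths are in m, angles in rad, forces in N, time in s.
With the tool pointing down it reaches from about 0.35 to 0.975 m from the base axis. Payload 4.9 kg.
Tool frame: the origin (TCP) lies between the finger pads; the fingertips stand 22 mm ahead of it and the grasp point (between the pads) lies 3 mm ahead of it; z points along the fingers, y is the line along which they close (so a half turn about z gives the same grasp; the last joint's range is limited). The gripper opens to 85 mm and grips with 20 to 120 N. Pads are 22 mm wide; open, the fingers measure 114 mm over their backs; the gripper's body (76 mm by 85 mm) begins 54 mm behind the grasp point. The pads swing forward as they close: fully open they stand 13 mm farther back than shut.
Start: joints at [-1.362, 0.053, 1.613, -0, 1.476, -0.119], TCP at [0.201, -0.592, 0.232] pointing down, gripper open.
Joint ranges: [-3.01, 3.01], [-1.01, 2.22], [0.06, 2.58], [-1.02, 4.17], [0.09, 2.62], [-3.14, 3.14]. Speed limits (rad/s): [2.57, 2.57, 3.14, 3.14, 3.14, 3.14].

### API

Orientations are given as a unit quaternion [w, x, y, z].
In Python, from plant import state, grab_frame, get_calibration, job_done, recognise, regions_of gives the robot as it stands.
- The arm moves only by the tool apply_moves, never from a script. Its argument "targets" is a list of rows, each an object with "translation": the shift along the tool's x, y, z normalised to -1 to 1, where 1 is 100 mm, a list of three; "twist": the turn about the tool's z normalised to -1 to 1, where 1 is 0.1 rad; "hand": the opening, from 0 (shut) to 1 (fully open). A call has 1 to 8 rows; each row shifts and turns the commanded pose from where the row before left it, along the tool's axes as they then stand; what a row does not reach is not made up. A row lasts 1/10 s, in which the tool goes at most 50 mm and 8.59 degrees, less where a joint would pass 70% of its speed; a pose out of reach is approached as far as the arm can. A call with a number of a shift or a turn outside -1 to 1 is refused whole. A call with a gripper value outside its range is refused whole. The fingers move at their own pace and stop on an object; the grip force is fixed at half the most. Time passes only in rows, so rows that do not move let the fingers close. It gives the time, the measured TCP pose, the force, the opening and the grip force at its end, in the units of the state.
- state(): the state, without advancing time (a new reading comes with each control period).
- grab_frame(name): name is "scene" or "top" or "wrist"; returns the picture (384x512x3 uint8, red, green, blue); there is no depth.
- get_calibration(name): a dict with "camera_matrix" (3x3 intrinsics, pixels), "pose" (4x4, takes a point from camera to world coordinates). Camera axes: x right, y up, looking along -z (the intrinsics and any distortion apply to the point x, -y, -z); pixel columns grow to the right and rows downward; lengths in m; the calibration is good to about 2 mm. A picture is of the moment at which its call begins: read the wrist's pose just before it. get_calibration takes no time and is no camera call; for the wrist camera it gives the pose at the moment of the call.
- job_done(): hands the job in; it is judged then, once.
Trained networks look in the newest picture that a camera, given by its name, has taken for a name from the list of things; names that differ only in an ending like _2 or _b are one class to them, and where a whole thing is asked for, a point or a joint stands for the part that bears it (a point fixed in the world has none). Each returns a list of dicts, best first, with "score" (0 to 1); they miss things now and then, are a little off and sometimes report something else, mostly with a low value. They report only what shows in the picture. A call takes as long as a camera call.
- recognise(camera, query): "point" ([x, y, z] in m, in world coordinates, good to about 4 mm: the middle of the surface that is visible of it).
- regions_of(camera, query): "pixels" (384x512 bool, what is visible of it).
The state is a dict: "time": time; "joint_pos": joint angles; "joint_vel": joint speeds; "joint_efforts": joint torques, N m; "tool_pos": TCP position; "tool_rot": TCP orientation; "contact_force": force on the tool from outside, world axes, zero at the start; "ft_torque": the same for the moment, N m; "gripper_width": opening from 0.0 (shut) to 1.0 (fully open); "grasp_force": force on a finger pad.
Only numpy, scipy, OpenCV 4.12 (cv2) and the standard library are available. Lean on these libraries where they do the work, as an engineer would, in place of code of your own. Each camera call takes 0.05 s, during which the arm holds its last target. There are 200 camera calls.

### The job

Measure the yellow film: turn the photometer's filter selector to the blue dot and let go of it. Then take the holder with the yellow film out of the rack by its handle, pass its blade down through the narrow slot of the black light guard, and push gently against the sprung shutter inside until the holder's collar is down on the guard. The meter reads only while the holder is held down, so finish still gripping it there; leave the other holders and the things on the bench where they are.

Things in the scene. Friction and masses are not known exactly. Their poses are not given: they have to be found in the camera images.
- selector (a joint): filter selector, a black pointer knob on a vertical axis; the value grows clockwise seen from above, -0.06 to 2.68 rad. Six detents 0.524 rad apart: white dot 0, red 0.524, green 1.047, blue 1.571, orange 2.094, black 2.618. It takes up to 0.08 N m to turn; let go within about 0.2 rad of a dot it pulls itself in and stays
- selector_grip (a point): point on the knob's axis at the height to grip, 26 mm above the meter's deck, 9 mm below the knob's top. The grip bar is 12 mm thick (y), 37 mm long (x), 4.5 to 35 mm above the deck, on a disc 39 mm across. x points along the bar to the end with the white pointer line, z up; the frame turns with the knob
- blue_mark (a point): the blue dot on the deck, 9 mm across, 34 mm from the selector's axis (fourth of six dots, clockwise from the left)
- slot_mouth (a point): centre of the slot's mouth, level with the flat top of the black light guard (72 x 86 mm, 45 mm tall, top 100 mm above the bench). The slot is 10 mm wide (x), 46 mm long (y), deeper than the blade, with a 4 mm 45-degree bevel round the mouth and a thin bright lip round that. Axes: x to the meter's rear, y to its left, z up. The selector's axis lies 112 mm to the left (y), 8 mm nearer the front
- shutter (a joint): sprung light shutter inside the slot, a grey plate whose top lies 20 mm below the mouth at 0; the value is how far it has been pushed down, 0.035 m when a holder's collar rests on the guard, stop at 0.037 m. The spring pushes up with 2 N at the top and 4 N at the bottom, more than a holder weighs
- meter: the photometer: light grey bench instrument 175 x 224 mm, deck 55 mm above the bench, with a sloping front panel; on the deck the selector knob at the left and the black light guard with the slot at the right, an aluminium barrel 30 mm across at the guard's front and rear, 23 mm below its top. Origin under its centre, x to its rear, fixed
- holder_yellow_grip (a point): The one to use, with the bright yellow film and yellow cap: centre of the holder's handle (see rack), 84 mm above its lower end, 29 mm above the collar's underside, 19 mm below its top. The handle is a dark ribbed tab 10 mm thick (x), 30 mm wide (y), 42 mm tall. x runs through the thickness, z up; either way round is the same
- holder_yellow_collar (a point): centre of the underside of the yellow holder's collar, 55 mm above the blade's lower end; 0 to 4 mm above slot_mouth when the holder is home
- holder_clear_grip (a point): Not to be used, with the clear (whitish) film and white cap: centre of the holder's handle (see rack), 84 mm above its lower end, 29 mm above the collar's underside, 19 mm below its top. The handle is a dark ribbed tab 10 mm thick (x), 30 mm wide (y), 42 mm tall. x runs through the thickness, z up; either way round is the same
- holder_brown_grip (a point): Not to be used, with the dark brown film and brown cap: centre of the holder's handle (see rack), 84 mm above its lower end, 29 mm above the collar's underside, 19 mm below its top. The handle is a dark ribbed tab 10 mm thick (x), 30 mm wide (y), 42 mm tall. x runs through the thickness, z up; either way round is the same
- rack: low white rack, 85 x 226 mm, 34 mm tall, fixed; origin under its centre. Three film holders (60 g, 103 mm tall) stand in it at y = -68, 0, 68 mm in any order, 22 mm deep, lower end 12 mm above the bench. A holder: blade 8 mm thick (x), 44 mm wide (y), 55 mm long, the film in its window; then a collar 22 x 60 mm, 6 mm thick; then the handle tab with a cap in the film's colour
- timer: small white lab timer with three keys, 66 x 66 x 19 mm, loose; origin at the centre of its underside
- beaker_orange: beaker with orange contents, 82 mm across, 103 mm tall, loose; origin at the centre of its underside
- flask_dark: conical flask with dark contents, 66 mm across, 101 mm tall, loose; origin at the centre of its underside
- wash_bottle: white wash bottle with blue cap and spout, 62 x 88 x 183 mm, loose; origin at the centre of its underside
- dish_yellow_film: open glass dish with a yellow film, 143 mm across, 19 mm tall, loose; origin at the centre of its underside

How it is judged:
On the way, in this order (a step that is already met when the one before it is completed fails the run):
1. the filter selector is set to the blue dot and released (value of joint selector between 1.42 and 1.72 rad and distance between the grasp point and selector_grip above 0.05 m), for 0.2 s.
2. the holder with the yellow film has been lifted out of the rack by the gripper (z of holder_yellow_grip in the frame of rack above 0.122 m and contact force between the fingers and holder_yellow above 0.5 N), for 0.1 s.
At the end, for the whole second after the job is handed in: the selector points at the blue dot (within 0.15 rad); the yellow film's holder stands upright in the slot with its collar within 4 mm of the guard's top and the shutter pushed down at least 31 mm; the gripper still grips its handle and it is at rest (value of joint selector between 1.42 and 1.72 rad and value of joint shutter above 0.031 m and z of holder_yellow_collar in the frame of slot_mouth below 0.004 m and horizontal distance between holder_yellow_collar and slot_mouth below 0.004 m and angle between holder_yellow_grip's own z axis and vertical below 0.12 rad and contact force between the fingers and holder_yellow above 2 N and distance between the grasp point and holder_yellow_grip below 0.035 m and linear speed of holder_yellow below 0.02 m/s); the arm keeps its last pose, push and grip.
It fails at once if the holder is forced into the meter with more than 45 N (contact force between holder_yellow and meter above 45 N).
It fails at once if another holder is taken or knocked (moved by more than 20 mm) (distance of any of holder_clear_grip, holder_brown_grip from where it was at the start of the episode above 0.02 m).
It fails at once if something on the bench is pushed away (moved by more than 30 mm) (distance of any of timer, beaker_orange, flask_dark, wash_bottle, dish_yellow_film from where it was at the start of the episode above 0.03 m).
It also fails if it takes over 53 s, if anything falls off the work surface, if the arm or the gripper's body presses on something with over 40 N, if the wrist force passes 120 N, or if a joint passes its speed limit or range.

## Working session

There is one attempt and no reset: what is moved stays moved. The work goes in short steps, Python scripts to look and compute and a tool call to move; the robot and the scene stay as the last step left them, time stands still between calls to the robot, and variables do not carry over. Pictures are saved under pics/ and viewed, at most 12 in all, crops included, and the job is handed in when it is done.

Besides the shell and the picture viewer there is one more tool, called after "Request:" as name(argument=value, ...) on one line, values as JSON. apply_moves: Moves the arm, as the interface text tells. Its arguments: {"type":"object","properties":{"targets":{"type":"array"}},"required":["targets"]}

```bash
mkdir -p pics; python3 - <<'E'
from plant import *
import cv2,numpy as np
s=state();print(s)
a=grab_frame("top");b=grab_frame("scene")
cv2.imwrite("pics/a.png",np.hstack([a,b])[:,:,::-1][:, :].copy() if False else cv2.resize(np.vstack([a,b]),(800,1200))[:600,:,::-1])
cv2.imwrite("pics/b.png",cv2.resize(b,(800,600))[:,:,::-1])
for c in("top","scene"):
  print(c,get_calibration(c))
  for q in["selector_grip","meter","blue_mark","slot_mouth","holder_yellow_grip","holder_clear_grip","holder_brown_grip","rack","wash_bottle","beaker_orange","flask_dark","dish_yellow_film","timer"]:
    try:print(q,[(np.round(r["point"],3).tolist(),round(r["score"],2)) for r in recognise(c,q)[:2]])
    except Exception as e:print(q,e)
E
```

```text
{'time': 0.0, 'joint_pos': array([-1.36198752e+00,  5.33471237e-02,  1.61431379e+00,  3.81393023e-06,
        1.47595422e+00, -1.18993660e-01]), 'joint_vel': array([ 0.00026367, -0.00095793,  0.00059011, -0.00128266, -0.00022172,
       -0.00047558]), 'joint_efforts': array([ 4.37306071e-04, -3.93678153e+01, -3.70174634e+01, -1.07299599e-05,
        7.12155743e-03, -7.37081564e-06]), 'tool_pos': array([ 0.20110347, -0.59111078,  0.23105721]), 'tool_rot': array([-1.01030745e-03,  9.86597760e-01,  1.63168127e-01, -4.35008548e-05]), 'contact_force': array([-0.74760014,  0.11711063, -0.90224275]), 'ft_torque': array([0.00650884, 0.00021406, 0.00975788]), 'grasp_force': 0.0, 'gripper_width': 1.000434344269465}
top {'camera_matrix': array([[433.22990979,   0.        , 255.06980492],
       [  0.        , 433.22990979, 193.85890162],
       [  0.        ,   0.        ,   1.        ]]), 'pose': array([[ 7.88448830e-04,  9.80116068e-01, -1.98423464e-01,
         3.29536460e-01],
       [-9.99855328e-01,  4.14411379e-03,  1.64969288e-02,
        -2.24185125e-01],
       [ 1.69911944e-02,  1.98
[... 1224 characters left out ...]
       ,  1.        ]])}
selector_grip [([0.583, 0.065, 0.073], 0.42)]
meter [([0.561, -0.056, 0.057], 0.67)]
blue_mark [([0.564, -0.057, 0.054], 0.92)]
slot_mouth [([0.565, -0.055, 0.053], 0.95), ([0.425, -0.593, 0.014], 0.23)]
holder_yellow_grip [([0.473, -0.28, 0.073], 0.86), ([0.698, -0.4, 0.044], 0.31)]
holder_clear_grip [([0.491, -0.344, 0.074], 0.79)]
holder_brown_grip [([0.503, -0.408, 0.072], 0.84)]
rack [([0.478, -0.375, 0.013], 0.83)]
wash_bottle [([0.768, 0.064, 0.085], 0.82)]
beaker_orange [([0.77, -0.24, 0.063], 0.77), ([0.479, -0.37, 0.015], 0.2)]
flask_dark [([0.697, -0.404, 0.043], 0.58)]
dish_yellow_film []
timer [([0.644, -0.197, 0.015], 0.9), ([0.56, -0.055, 0.056], 0.5)]
```

View pics/a.png

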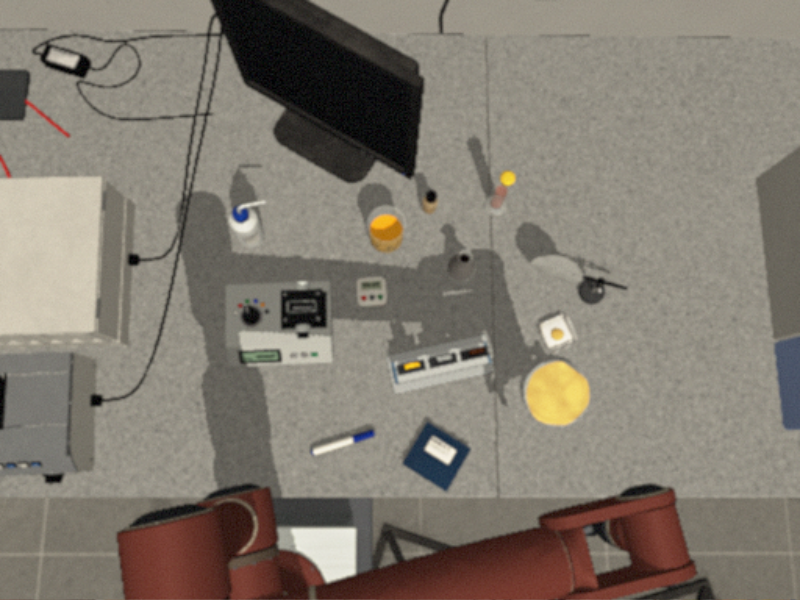

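View pics/b.png

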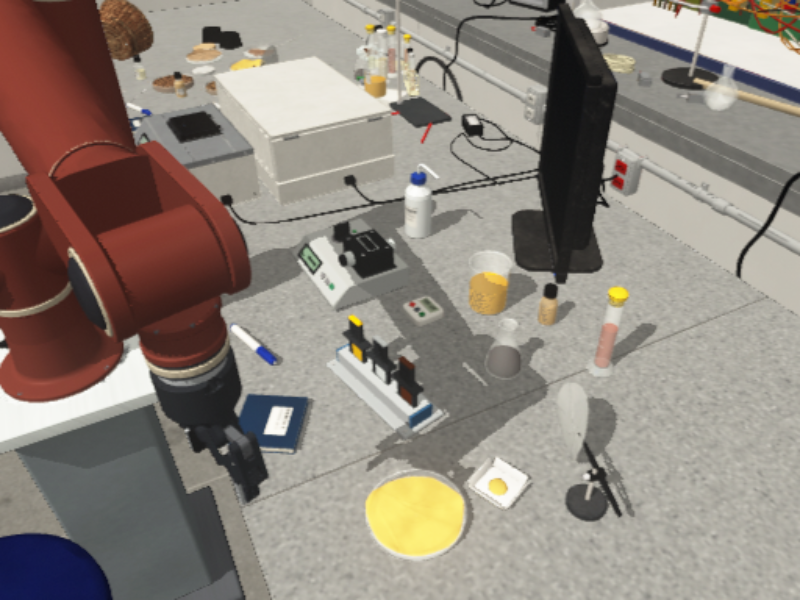

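The top view (800 px wide) has the meter at about (280,322), with the knob at (250,315) and the guard at (303,308). The rack is at (440,362), and its yellow holder is leftmost at (411,366). The scene view agrees. I'll move over the meter for a closer wrist view.

Request:
apply_moves(targets=[{"translation": [0.35,-0.27,-0.06],"twist": 0,"hand": 1},{"translation": [0.35,-0.27,-0.06],"twist": 0,"hand": 1},{"translation": [0.35,-0.27,-0.06],"twist": 0,"hand": 1},{"translation": [0.35,-0.27,-0.06],"twist": 0,"hand": 1},{"translation": [0.35,-0.27,-0.06],"twist": 0,"hand": 1},{"translation": [0.35,-0.27,-0.06],"twist": 0,"hand": 1},{"translation": [0.35,-0.27,-0.06],"twist": 0,"hand": 1},{"translation": [0.35,-0.27,-0.06],"twist": 0,"hand": 1}])

```text
time: 2.2
tool_pos: [0.3974, -0.2955, 0.2808]
tool_rot: [0.0, 0.987, 0.163, 0.0]
contact_force: [0.4, -0.7, -0.2]
gripper_width: 1.002
grasp_force: 0.0
```

```bash
python3 - <<'E'
from plant import *
import cv2,numpy as np
s=state();print(s['time'],s['tool_pos'],s['tool_rot'],s['joint_pos'])
print(get_calibration("wrist"))
a=grab_frame("wrist")
cv2.imwrite("pics/w1.png",a[:,:,::-1])
E
```

```text
2.2 [ 0.39743907 -0.29546083  0.28082234] [3.41740381e-04 9.86620463e-01 1.63033363e-01 2.58386157e-04] [-7.89680872e-01 -2.89566405e-01  1.84664658e+00  2.57344408e-05
  1.58365601e+00  4.53587015e-01]
{'camera_matrix': array([[303.37175137,   0.        , 258.21670652],
       [  0.        , 303.37175137, 190.46286507],
       [  0.        ,   0.        ,   1.        ]]), 'pose': array([[ 0.32157197,  0.91113427,  0.25773204,  0.46257386],
       [-0.94688442,  0.30909459,  0.08871547, -0.27379077],
       [ 0.00116813, -0.27257086,  0.962135  ,  0.42309477],
       [ 0.        ,  0.        ,  0.        ,  1.        ]])}
```

```bash
python3 - <<'E'
from plant import *
import numpy as np
grab_frame("wrist")
for q in["holder_yellow_grip","holder_clear_grip","holder_brown_grip","rack"]:
    print(q,[(np.round(r["point"],3).tolist(),round(r["score"],2)) for r in recognise("wrist",q)[:2]])
E
```

```text
holder_yellow_grip [([0.477, -0.275, 0.074], 0.6)]
holder_clear_grip [([0.494, -0.335, 0.076], 0.62), ([0.501, -0.398, 0.068], 0.23)]
holder_brown_grip [([0.501, -0.398, 0.07], 0.57)]
rack [([0.491, -0.335, 0.012], 0.93)]
```

View pics/w1.png

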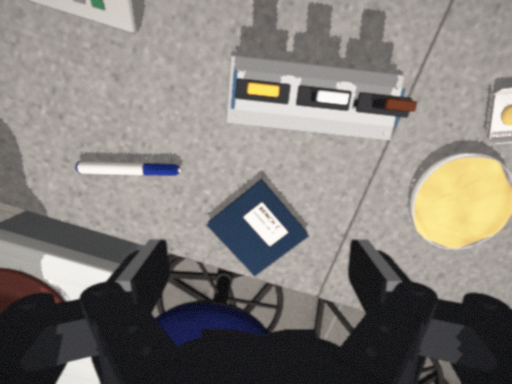

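The yellow cap is at (263,89), white at (333,97) and brown at (400,104). The meter is off to the upper left, so I'll go over it and square up the yaw.

Request:
apply_moves(targets=[{"translation": [0.356,-0.324,-0.03],"twist": 0,"hand": 1},{"translation": [0.356,-0.324,-0.03],"twist": 0,"hand": 1},{"translation": [0.356,-0.324,-0.03],"twist": 0,"hand": 1},{"translation": [0.356,-0.324,-0.03],"twist": 0,"hand": 1},{"translation": [0.356,-0.324,-0.03],"twist": 0,"hand": 1},{"translation": [0.356,-0.324,-0.03],"twist": 0,"hand": 1},{"translation": [0.356,-0.324,-0.03],"twist": 0,"hand": 1}])

```text
time: 3.2
tool_pos: [0.5604, -0.0021, 0.301]
tool_rot: [0.0, 0.987, 0.162, -0.0]
contact_force: [0.4, -0.7, -0.9]
gripper_width: 1.001
grasp_force: 0.0
```

Request:
apply_moves(targets=[{"translation": [0,0,0],"twist": 0.82,"hand": 0.6},{"translation": [0,0,0],"twist": 0.82,"hand": 0.6},{"translation": [0,0,0],"twist": 0.82,"hand": 0.6},{"translation": [0,0,0],"twist": 0.82,"hand": 0.6},{"translation": [0,0,0],"twist": 0,"hand": 0.6}])

```text
time: 3.7
tool_pos: [0.5597, -0.0038, 0.3007]
tool_rot: [0.0, 1.0, -0.001, -0.001]
contact_force: [0.2, 0.1, 0.4]
gripper_width: 0.6
grasp_force: 0.0
```

```bash
cat > h.py <<'E'
from plant import *
import cv2,numpy as np
def ray(cam,uv,z):
    "world points at height z seen at pixels uv"
    c=get_calibration(cam);K=c["camera_matrix"];P=c["pose"]
    uv=np.atleast_2d(uv).astype(float)
    d=np.c_[(uv[:,0]-K[0,2])/K[0,0],-(uv[:,1]-K[1,2])/K[1,1],-np.ones(len(uv))]@P[:3,:3].T
    return P[:3,3]+d*((z-P[2,3])/d[:,2])[:,None]
def show(cam,f,scale=1,box=None):
    a=grab_frame(cam)
    if box: a=a[box[1]:box[3],box[0]:box[2]]
    cv2.imwrite(f,cv2.resize(a,None,fx=scale,fy=scale,interpolation=cv2.INTER_CUBIC)[:,:,::-1])
    return a
E
python3 - <<'E'
from h import *
s=state();print(s['time'],s['tool_pos'],s['tool_rot'],s['joint_pos'],s['gripper_width'])
show("wrist","pics/w2.png",1.56)
for q in["selector_grip","slot_mouth","blue_mark","meter"]:
    print(q,[(np.round(r["point"],3).tolist(),round(r["score"],2)) for r in recognise("wrist",q)[:2]])
E
```

```text
3.7 [ 0.55972934 -0.00375794  0.30065769] [ 5.38759996e-05  9.99999049e-01 -1.27268143e-03 -5.29366225e-04] [-1.39539352e-01 -1.33768175e-01  1.68121307e+00 -2.52720182e-04
  1.59518153e+00  1.43379631e+00] 0.6000127184221383
selector_grip [([0.586, 0.066, 0.075], 0.71), ([0.482, -0.271, 0.075], 0.43)]
slot_mouth [([0.595, 0.012, 0.054], 0.74), ([0.605, -0.045, 0.08], 0.68)]
blue_mark [([0.587, 0.008, 0.057], 0.81)]
meter [([0.591, 0.01, 0.058], 0.83)]
```

View pics/w2.png

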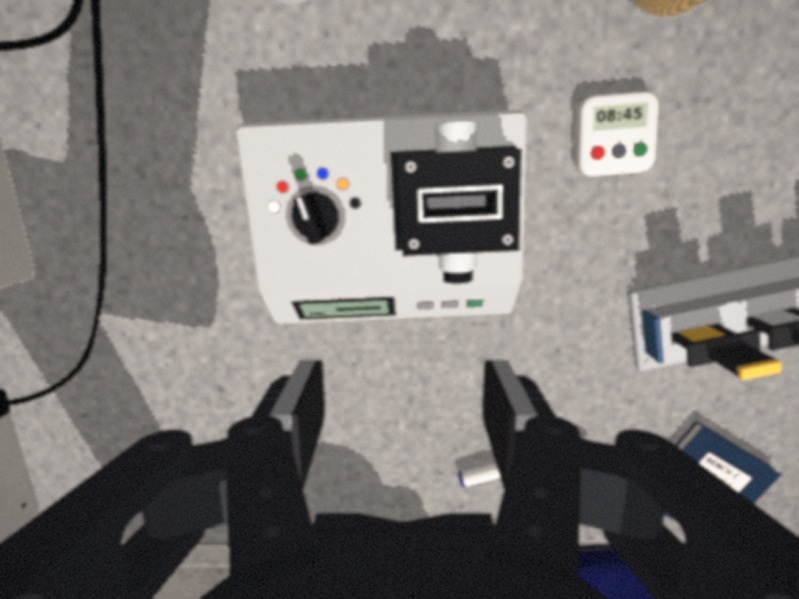

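```bash
python3 - <<'E'
from h import *
k=800/512
a=cv2.imread("pics/w2.png");k=a.shape[1]/512
p=lambda l,z:ray("wrist",np.array(l)/k,z)[:,:2]
D=p([(273,207),(282,187),(301,174),(322,173),(343,184),(355,203)],.055)
A=np.c_[2*D,np.ones(6)];c=np.linalg.lstsq(A,(D**2).sum(1),rcond=None)[0];r=np.sqrt(c[2]+c[:2]@c[:2])
print(D.round(4),"centre",c[:2],"r",r)
print("dot angles",np.arctan2(*(D-c[:2]).T[::-1]))
print("line",p([(297,199),(308,219)],.09),)
L=p([(297,199),(308,219)],.09);d=L[0]-L[1];print("yaw",np.arctan2(d[1],d[0]))
S=p([(418,185),(503,185),(417,221),(503,219)],.1);print("slot",S,S.mean(0))
G=p([(391,153),(518,147),(396,250),(520,250)],.1);print("guard",G,G.mean(0))
cv2.imwrite("pics/w2c.png",cv2.resize(a[130:270,240:530],None,fx=2.7,fy=2.7,interpolation=2))
E
```

```text
[[0.5943 0.1016]
 [0.61   0.0933]
 [0.6201 0.0775]
 [0.6209 0.0608]
 [0.6124 0.0444]
 [0.5974 0.0352]] centre [0.58714854 0.06788946] r 0.03435627984896323
dot angles [ 1.36312681  0.83681937  0.28287539 -0.20859882 -0.75052945 -1.2661734 ]
line [[0.60313166 0.07415534]
 [0.58857714 0.06689796]]
yaw 0.4625543842565801
slot [[ 0.61352902 -0.01411449]
 [ 0.61350619 -0.07416416]
 [ 0.58824769 -0.01360341]
 [ 0.58965537 -0.07553193]] [ 0.60123457 -0.0443535 ]
guard [[ 0.63516495  0.00480212]
 [ 0.63910315 -0.0830718 ]
 [ 0.56711605  0.00163096]
 [ 0.56707957 -0.08929197]] [ 0.60211593 -0.04148267]
```

View pics/w2c.png

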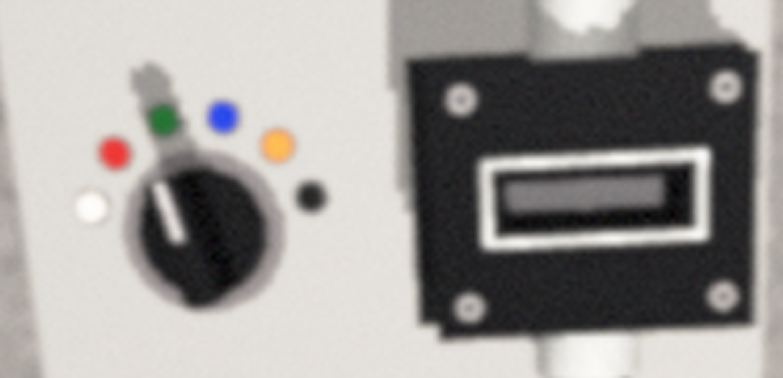

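The knob's axis is near (0.587, 0.068) with its pointer close to green (yaw about 0.33). The slot is near (0.6005, -0.044) and the meter's yaw is about 0.043. I'll approach the knob.

Request:
apply_moves(targets=[{"translation": [0.137,-0.36,0.1],"twist": 0,"hand": 0.4},{"translation": [0.137,-0.36,0.1],"twist": 0,"hand": 0.4},{"translation": [0,0,0.4],"twist": -0.8,"hand": 0.4},{"translation": [0,0,0.4],"twist": -0.8,"hand": 0.4},{"translation": [0,0,0.4],"twist": -0.8,"hand": 0.4},{"translation": [0,0,0.2],"twist": -0.8,"hand": 0.4},{"translation": [0,0,0],"twist": 0,"hand": 0.4}])

```text
time: 4.65
tool_pos: [0.5842, 0.0698, 0.1366]
tool_rot: [-0.001, 0.987, 0.159, -0.004]
contact_force: [-0.8, 0.4, 0.2]
gripper_width: 0.398
grasp_force: 0.0
```

```bash
python3 - <<'E'
from h import *
s=state();print(s['time'],s['tool_pos'],s['tool_rot'],s['joint_pos'],s['gripper_width'])
show("wrist","pics/w3.png",1.56)
for z in(.055,.09,.1):
  c=get_calibration("wrist");P=c["pose"]
  w=np.array([.587,.068,z]);q=P[:3,:3].T@(w-P[:3,3]);u=c["camera_matrix"]@[q[0],-q[1],-q[2]];print(z,u[:2]/u[2]*1.56)
E
```

```text
4.65 [0.58417684 0.0698294  0.13661632] [-6.79917104e-04  9.87208667e-01  1.59378363e-01 -4.13807658e-03] [-7.46634659e-03  4.91672020e-02  1.78074622e+00 -4.04860191e-05
  1.32006629e+00  1.24321548e+00] 0.39848620723825773
0.055 [405.86316737 304.05588397]
0.09 [406.30651465 327.73587296]
0.1 [406.4614907  336.01342682]
```

View pics/w3.png

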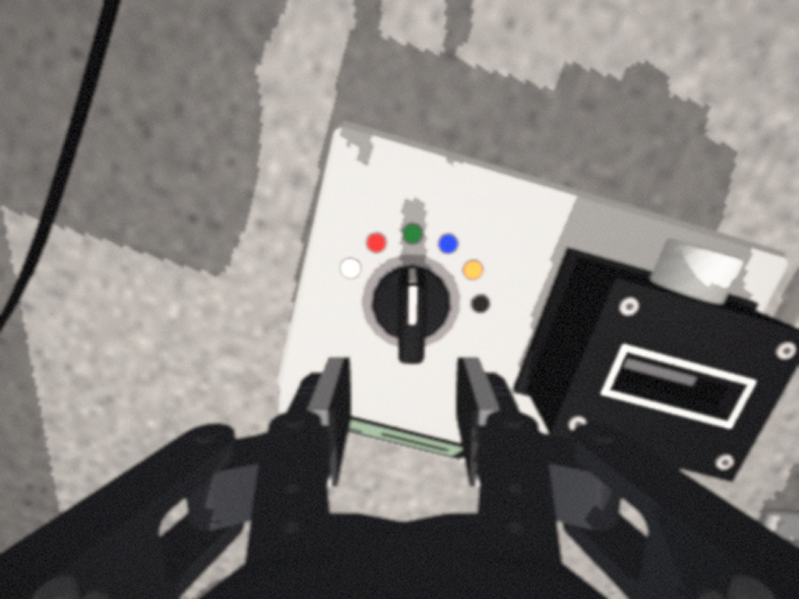

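The bar stands vertical in the image, with the disc centre at (411,303) and the pointer on green. That means the yaw is right and the knob is about 2 mm to tool +y.

Request:
apply_moves(targets=[{"translation": [0,0.02,0.2],"twist": 0,"hand": 0.4},{"translation": [0,0,0],"twist": 0,"hand": 0.4},{"translation": [0,0,0],"twist": 0,"hand": 0.4}])

```text
time: 5.0
tool_pos: [0.5886, 0.0679, 0.1231]
tool_rot: [0.0, 0.987, 0.159, 0.001]
contact_force: [0.6, -1.1, 0.8]
gripper_width: 0.403
grasp_force: 0.0
```

Request:
apply_moves(targets=[{"translation": [-0.01,0.02,0.2],"twist": 0,"hand": 0.4},{"translation": [0,0,0.16],"twist": 0,"hand": 0.4},{"translation": [0,0,0],"twist": 0,"hand": 0.4},{"translation": [0,0,0],"twist": 0,"hand": 0.0},{"translation": [0,0,0],"twist": 0,"hand": 0.0},{"translation": [0,0,0],"twist": 0,"hand": 0.0}])

```text
time: 5.6
tool_pos: [0.5874, 0.0669, 0.0863]
tool_rot: [-0.001, 0.987, 0.159, 0.0]
contact_force: [-3.8, 4.7, 1.4]
gripper_width: 0.111
grasp_force: 58.8
```

Request:
apply_moves(targets=[{"translation": [0,0,0],"twist": 0.8,"hand": 0},{"translation": [0,0,0],"twist": 0.8,"hand": 0},{"translation": [0,0,0],"twist": 0.8,"hand": 0},{"translation": [0,0,0],"twist": 0.8,"hand": 0},{"translation": [0,0,0],"twist": 0.8,"hand": 0},{"translation": [0,0,0],"twist": 0.8,"hand": 0},{"translation": [0,0,0],"twist": 0.6,"hand": 0},{"translation": [0,0,0],"twist": 0,"hand": 0}])

```text
time: 6.4
tool_pos: [0.5873, 0.0673, 0.0863]
tool_rot: [-0.001, 0.994, -0.11, -0.0]
contact_force: [-2.2, 5.5, 2.5]
gripper_width: 0.108
grasp_force: 58.9
```

Request:
apply_moves(targets=[{"translation": [0,0,0],"twist": 0,"hand": 0.4},{"translation": [0,0,0],"twist": 0,"hand": 0.4},{"translation": [0,0,-0.3],"twist": 0,"hand": 0.4},{"translation": [0,0,-0.4],"twist": 0,"hand": 0.4},{"translation": [0,0,-0.4],"twist": 0,"hand": 0.4},{"translation": [0,0,-0.4],"twist": 0,"hand": 0.4},{"translation": [0,0,0],"twist": 0,"hand": 0.4},{"translation": [0,0,0],"twist": 0,"hand": 0.4}])

```text
time: 7.2
tool_pos: [0.5885, 0.0654, 0.2375]
tool_rot: [0.0, 0.994, -0.11, 0.002]
contact_force: [-0.4, -0.2, -1.2]
gripper_width: 0.401
grasp_force: 0.0
```

```bash
python3 - <<'E'
from h import *
s=state();print(s['time'],s['tool_pos'],s['tool_rot'],s['joint_pos'],s['gripper_width'])
show("wrist","pics/w4.png",1.56)
np.save("pose4.npy",get_calibration("wrist")["pose"])
E
```

```text
7.2 [0.5884712  0.06540143 0.23748111] [ 6.45718403e-05  9.93924718e-01 -1.10041674e-01  2.11665750e-03] [-1.47121470e-02 -3.05628212e-02  1.68817530e+00 -5.34657501e-04
  1.47977850e+00  1.77666211e+00] 0.4007085920080116
```

View pics/w4.png

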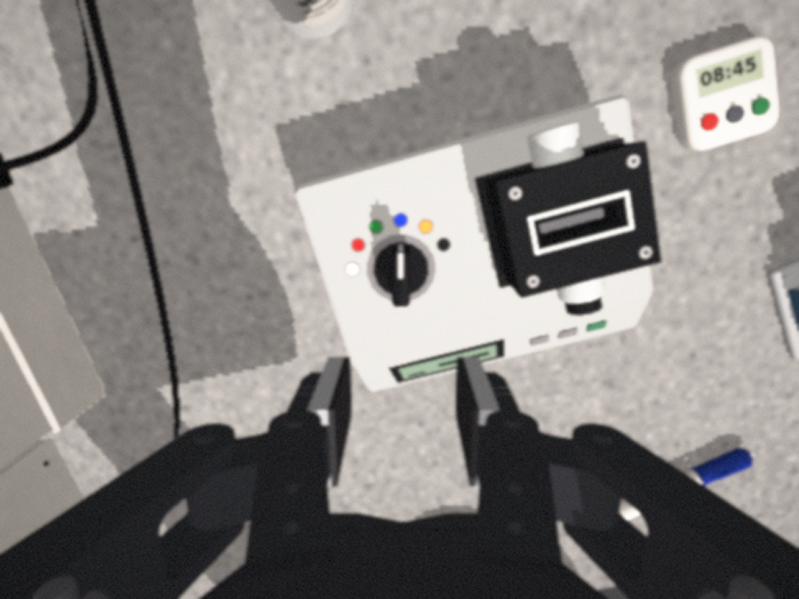

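The pointer is on blue. The slot lip's corners are at (528,221), (630,192), (635,228) and (540,253). Next I'll compute the slot and the holder positions.

```bash
python3 - <<'E'
from h import *
S=ray("wrist",np.array([(528,221),(630,192),(635,228),(540,253)])/1.5605,.1)[:,:2]
print(S,S.mean(0));e=(S[0]+S[3]-S[1]-S[2]);print("yaw y-axis",np.arctan2(-e[0],e[1]))
D=ray("wrist",np.array([(352,269),(358,245),(376,227),(400,220),(426,227),(444,244)])/1.5605,.055)[:,:2]
A=np.c_[2*D,np.ones(6)];c=np.linalg.lstsq(A,(D**2).sum(1),rcond=None)[0];print("axis",c[:2])
a=np.arctan2(*(D-c[:2]).T[::-1]);print(a.mean())
# caps from w1
K=get_calibration("wrist")["camera_matrix"]
P=np.array([[ 0.32157197,0.91113427,0.25773204,0.46257386],[-0.94688442,0.30909459,0.08871547,-0.27379077],[0.00116813,-0.27257086,0.962135,0.42309477]])
for uv in[(263,89),(333,97),(400,104)]:
  d=P[:,:3]@[(uv[0]-K[0,2])/K[0,0],-(uv[1]-K[1,2])/K[0,0],-1];print(P[:,3]+d*(.115-P[2,3])/d[2])
E
```

```text
[[ 0.60699397 -0.0144776 ]
 [ 0.61058152 -0.07400611]
 [ 0.58925049 -0.07498034]
 [ 0.58670915 -0.01862372]] [ 0.59838378 -0.04552194]
yaw y-axis 0.05283847786682844
axis [0.58508526 0.06631198]
0.047578890398408645
[ 0.47780418 -0.27386923  0.115     ]
[ 0.49269345 -0.34063559  0.115     ]
[ 0.50770462 -0.40516523  0.115     ]
```

Request:
apply_moves(targets=[{"translation": [-0.042,0.444,-0.03],"twist": 0,"hand": 0.6},{"translation": [-0.042,0.444,-0.03],"twist": 0,"hand": 0.6},{"translation": [-0.042,0.444,-0.03],"twist": 0,"hand": 0.6},{"translation": [-0.042,0.444,-0.03],"twist": 0,"hand": 0.6},{"translation": [-0.042,0.444,-0.03],"twist": 0,"hand": 0.6},{"translation": [-0.042,0.444,-0.03],"twist": 0,"hand": 0.6},{"translation": [-0.042,0.444,0],"twist": 0,"hand": 0.6},{"translation": [-0.042,0.444,0],"twist": 0,"hand": 0.6}])

```text
time: 8.05
tool_pos: [0.4754, -0.2747, 0.251]
tool_rot: [-0.001, 0.994, -0.11, -0.001]
contact_force: [0.6, -1.3, 0.1]
gripper_width: 0.602
grasp_force: 0.0
```

Request:
apply_moves(targets=[{"translation": [0,0,0],"twist": -1,"hand": 0.6},{"translation": [0,0,0],"twist": -1,"hand": 0.6},{"translation": [0,0,0],"twist": -1,"hand": 0.6},{"translation": [0,0,0],"twist": -1,"hand": 0.6},{"translation": [0,0,0],"twist": -1,"hand": 0.6},{"translation": [0,0,0],"twist": -1,"hand": 0.6},{"translation": [0,0,0],"twist": -1,"hand": 0.6},{"translation": [0,0,0],"twist": -1,"hand": 0.6}])

```text
time: 8.85
tool_pos: [0.4761, -0.2731, 0.2506]
tool_rot: [-0.002, 0.958, 0.288, -0.001]
contact_force: [-0.1, -0.1, 0.6]
gripper_width: 0.602
grasp_force: 0.0
```

Request:
apply_moves(targets=[{"translation": [0,0,0],"twist": -1,"hand": 0.6},{"translation": [0,0,0],"twist": -1,"hand": 0.6},{"translation": [0,0,0],"twist": -1,"hand": 0.6},{"translation": [0,0,0],"twist": -1,"hand": 0.6},{"translation": [0,0,0],"twist": -1,"hand": 0.6},{"translation": [0,0,0],"twist": -1,"hand": 0.6},{"translation": [0,0,0],"twist": -1,"hand": 0.6},{"translation": [0,0,0],"twist": -1,"hand": 0.6}])

```text
time: 9.65
tool_pos: [0.4761, -0.273, 0.2506]
tool_rot: [-0.002, 0.77, 0.638, -0.001]
contact_force: [0.7, 0.5, -0.8]
gripper_width: 0.602
grasp_force: 0.0
```

Request:
apply_moves(targets=[{"translation": [0,0,0],"twist": -1,"hand": 0.6},{"translation": [0,0,0],"twist": -1,"hand": 0.6},{"translation": [0,0,0],"twist": -1,"hand": 0.6},{"translation": [0,0,0],"twist": -1,"hand": 0.6},{"translation": [0,0,0],"twist": -0.16,"hand": 0.6},{"translation": [0,0,0],"twist": 0,"hand": 0.6},{"translation": [0,0,0],"twist": 0,"hand": 0.6}])

```text
time: 10.35
tool_pos: [0.4767, -0.2734, 0.2524]
tool_rot: [-0.001, 0.624, 0.782, -0.0]
contact_force: [-0.3, -0.0, 0.1]
gripper_width: 0.598
grasp_force: 0.0
```

```bash
python3 - <<'E'
from h import *
s=state();q=s['tool_rot'];print(s['time'],s['tool_pos'],2*np.arctan2(q[2],q[1]),q,s['joint_pos'],s['gripper_width'])
show("wrist","pics/w5.png",1.56)
np.save("pose5.npy",get_calibration("wrist")["pose"])
E
```

```text
10.35 [ 0.47672393 -0.27335673  0.25235536] 1.7943368203199586 [-7.27196713e-04  6.23825367e-01  7.81563419e-01 -6.65142108e-05] [-6.56017899e-01 -1.38145776e-01  1.76460432e+00 -1.07555171e-04
  1.51659062e+00 -8.79552487e-01] 0.5979987151278934
```

View pics/w5.png

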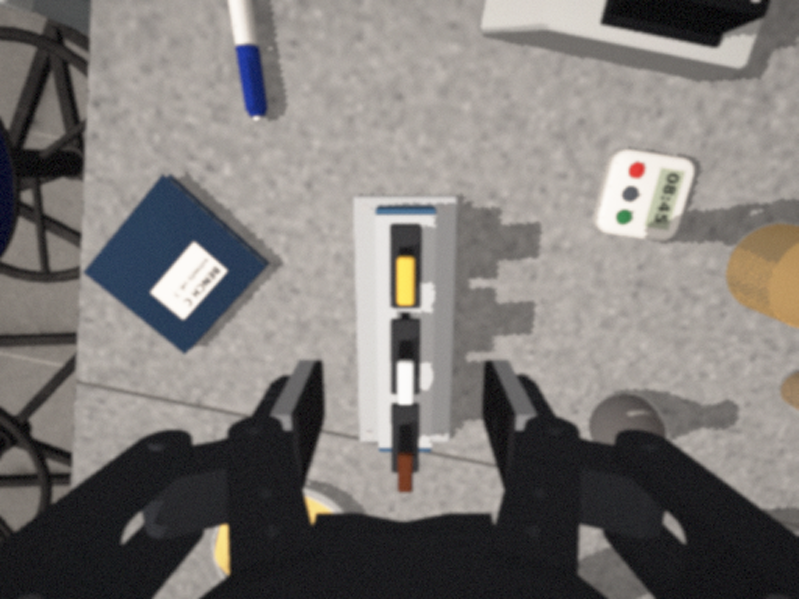

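The rack is square in view. The yellow cap's centre is at (405,281), with white at (405,383).

```bash
python3 - <<'E'
from h import *
P=ray("wrist",np.array([(405,281),(405,382)])/1.5605,.115);print(P)
s=state();t=s['tool_pos'];y=1.794
d=P[0]-t;print("tx,ty mm",1e3*(d[0]*np.cos(y)+d[1]*np.sin(y)),1e3*(d[0]*np.sin(y)-d[1]*np.cos(y)))
E
```

```text
[[ 0.47764558 -0.27381636  0.115     ]
 [ 0.49266979 -0.33947767  0.115     ]]
tx,ty mm -0.5771440324539925 0.7222944592029618
```

Request:
apply_moves(targets=[{"translation": [-0.005,0.007,0.4],"twist": 0,"hand": 0.5},{"translation": [0,0,0.4],"twist": 0,"hand": 0.5},{"translation": [0,0,0.4],"twist": 0,"hand": 0.5},{"translation": [0,0,0.3],"twist": 0,"hand": 0.5},{"translation": [0,0,0],"twist": 0,"hand": 0.5},{"translation": [0,0,0],"twist": 0,"hand": 0.5}])

```text
time: 11.0
tool_pos: [0.4778, -0.2738, 0.1036]
tool_rot: [-0.0, 0.623, 0.782, 0.0]
contact_force: [0.9, -0.2, 1.1]
gripper_width: 0.499
grasp_force: 0.0
```

Request:
apply_moves(targets=[{"translation": [0,0,0],"twist": 0,"hand": 0},{"translation": [0,0,0],"twist": 0,"hand": 0},{"translation": [0,0,0],"twist": 0,"hand": 0},{"translation": [0,0,0],"twist": 0,"hand": 0},{"translation": [0,0,0],"twist": 0,"hand": 0}])

```text
time: 11.5
tool_pos: [0.4793, -0.275, 0.1061]
tool_rot: [0.002, 0.623, 0.782, -0.0]
contact_force: [-0.0, 0.4, 6.3]
gripper_width: 0.095
grasp_force: 62.2
```

Request:
apply_moves(targets=[{"translation": [0,0,-0.1],"twist": 0,"hand": 0},{"translation": [0,0,-0.15],"twist": 0,"hand": 0},{"translation": [0,0,-0.25],"twist": 0,"hand": 0},{"translation": [0,0,-0.4],"twist": 0,"hand": 0},{"translation": [0,0,-0.4],"twist": 0,"hand": 0},{"translation": [0,0,0],"twist": 0,"hand": 0},{"translation": [0,0,0],"twist": 0,"hand": 0},{"translation": [0,0,0],"twist": 0,"hand": 0}])

```text
time: 12.3
tool_pos: [0.4772, -0.2733, 0.2323]
tool_rot: [-0.001, 0.623, 0.782, 0.0]
contact_force: [-0.0, 1.0, -0.8]
gripper_width: 0.095
grasp_force: 61.3
```

```bash
python3 - <<'E'
from h import *
s=state();q=s['tool_rot'];print(s['time'],s['tool_pos'],2*np.arctan2(q[2],q[1]),q,s['gripper_width'],s['grasp_force'],s['contact_force'])
show("wrist","pics/w6.png",1.56)
E
```

```text
12.3 [ 0.47722014 -0.27332085  0.23233391] 1.795786837496581 [-1.00910448e-03  6.23258412e-01  7.82015302e-01  3.23380920e-05] 0.09515169263385531 61.318602561950684 [-0.02303094  1.01162299 -0.77432579]
```

View pics/w6.png

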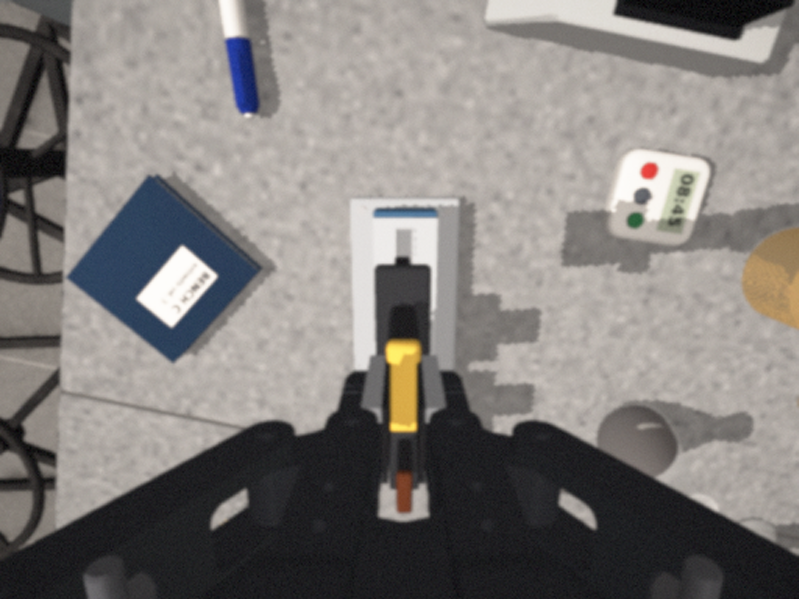

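```bash
python3 - <<'E'
from h import *
s=state();t=s['tool_pos'];y=1.7958
for z in(.2425,.2465):
  P=ray("wrist",np.array([(404,363),(404,432)])/1.5605,z)
  for p in P:
    d=p-t;print(z,"tx,ty mm",1e3*(d[0]*np.cos(y)+d[1]*np.sin(y)),1e3*(d[0]*np.sin(y)-d[1]*np.cos(y)))
d=np.array([.6,-.0448])-t[:2]
print(d,"tx ty",(d[0]*np.cos(y)+d[1]*np.sin(y)),(d[0]*np.sin(y)-d[1]*np.cos(y)))
E
```

```text
0.2425 tx,ty mm 10.76455178579926 -0.21162023789163395
0.2425 tx,ty mm -12.670372688760127 -0.1998977506570401
0.2465 tx,ty mm 12.51854744129442 -0.21653736525915684
0.2465 tx,ty mm -10.203927241445168 -0.20517125568642913
[0.12299289 0.22838061] tx ty 0.19518294441512962 0.17084663107467518
```

Request:
apply_moves(targets=[{"translation": [0.325,0.285,0],"twist": 0,"hand": 0},{"translation": [0.325,0.285,0],"twist": 0,"hand": 0},{"translation": [0.325,0.285,0],"twist": 0,"hand": 0},{"translation": [0.325,0.285,0],"twist": 0,"hand": 0},{"translation": [0.325,0.285,0],"twist": 0,"hand": 0},{"translation": [0.325,0.285,0],"twist": 0,"hand": 0},{"translation": [0,0,0],"twist": 0.9,"hand": 0},{"translation": [0,0,0],"twist": 0.9,"hand": 0}])

```text
time: 13.15
tool_pos: [0.6004, -0.0438, 0.2309]
tool_rot: [-0.002, 0.691, 0.723, -0.001]
contact_force: [0.1, -1.0, 0.2]
gripper_width: 0.095
grasp_force: 61.3
```

Request:
apply_moves(targets=[{"translation": [0,0,0],"twist": 0,"hand": 0},{"translation": [0,0,0],"twist": 0,"hand": 0},{"translation": [0,0,0],"twist": 0,"hand": 0}])

```text
time: 13.45
tool_pos: [0.6006, -0.0458, 0.2325]
tool_rot: [-0.001, 0.691, 0.723, -0.0]
contact_force: [0.8, -0.3, -0.2]
gripper_width: 0.093
grasp_force: 61.3
```

```bash
python3 - <<'E'
from h import *
s=state();q=s['tool_rot'];print(s['time'],s['tool_pos'],2*np.arctan2(q[2],q[1]),q,s['joint_pos'])
show("wrist","pics/w7.png",1.56)
E
```

```text
13.45 [ 0.6005931  -0.04583758  0.23254631] 1.6164960810703504 [-5.46263278e-04  6.90766151e-01  7.23077938e-01 -3.48448609e-04] [-1.99669870e-01  2.35846109e-04  1.66594848e+00 -6.41309207e-06
  1.47670418e+00 -2.45369018e-01]
```

View pics/w7.png

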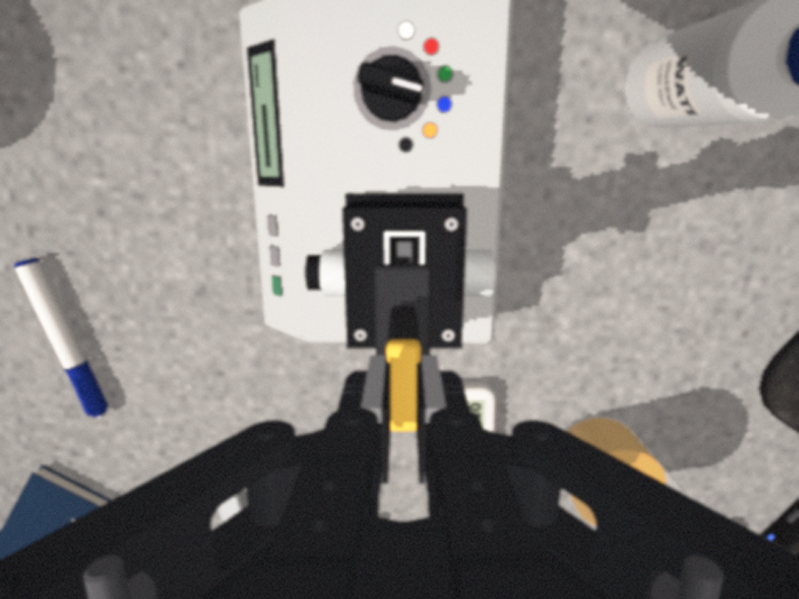

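The slot lip shows at columns 384–425 with its upper edge at row 231. The screws are at (358,224), (451,224), (360,336) and (447,336), and the knob still points to blue. The yellow holder is above the slot and looks aligned.

```bash
python3 - <<'E'
from h import *
s=state();t=s['tool_pos'];q=s['tool_rot'];y=2*np.arctan2(q[2],q[1])
P=ray("wrist",np.array([(358,224),(451,224),(447.5,336),(360,336),(384,245),(425,245),(404.5,231),(348,207),(463,207),(461,346),(347,346)])/1.5605,.1)-t
x=1e3*(P[:,0]*np.cos(y)+P[:,1]*np.sin(y));w=1e3*(P[:,0]*np.sin(y)-P[:,1]*np.cos(y))
print(np.c_[x,w].round(1));print("screws",x[:4].mean(),w[:4].mean(),"lip ty",w[4:6].mean(),"lip tx",x[6]-30,"guard",x[7:].mean(),w[7:].mean())
E
```

```text
[[ 34.4 -26.4]
 [ 34.4  27.4]
 [-34.6  27.1]
 [-34.6 -27. ]
 [ 22.2 -11.5]
 [ 22.2  12.5]
 [ 30.4   0.5]
 [ 44.1 -31.9]
 [ 44.1  34. ]
 [-41.2  35.7]
 [-41.2 -35.2]]
screws -0.06687845121859581 0.2853982386702256 lip ty 0.5001695614305044 lip tx 0.37918209789987856 guard 1.47130297801891 0.6471792819921323
```

Request:
apply_moves(targets=[{"translation": [0.003,0.005,0.2],"twist": 0,"hand": 0},{"translation": [0,0,0.15],"twist": 0,"hand": 0},{"translation": [0,0,0.05],"twist": 0,"hand": 0},{"translation": [0,0,0.04],"twist": 0,"hand": 0},{"translation": [0,0,0.04],"twist": 0,"hand": 0},{"translation": [0,0,0],"twist": 0,"hand": 0},{"translation": [0,0,0],"twist": 0,"hand": 0}])

```text
time: 14.2
tool_pos: [0.6016, -0.0453, 0.1856]
tool_rot: [0.0, 0.691, 0.723, 0.0]
contact_force: [-0.0, -0.8, -0.3]
gripper_width: 0.096
grasp_force: 61.3
```

Request:
apply_moves(targets=[{"translation": [0,0,0.04],"twist": 0,"hand": 0},{"translation": [0,0,0.04],"twist": 0,"hand": 0},{"translation": [0,0,0],"twist": 0,"hand": 0},{"translation": [0,0,0],"twist": 0,"hand": 0}])

```text
time: 14.6
tool_pos: [0.6013, -0.0453, 0.177]
tool_rot: [-0.0, 0.691, 0.723, -0.0]
contact_force: [-0.2, -0.5, -0.2]
gripper_width: 0.094
grasp_force: 61.3
```

Request:
apply_moves(targets=[{"translation": [0,0,0.04],"twist": 0,"hand": 0},{"translation": [0,0,0.04],"twist": 0,"hand": 0},{"translation": [0,0,0],"twist": 0,"hand": 0},{"translation": [0,0,0],"twist": 0,"hand": 0}])

```text
time: 15.0
tool_pos: [0.6017, -0.0453, 0.1695]
tool_rot: [0.0, 0.691, 0.723, 0.0]
contact_force: [0.6, 0.4, 1.5]
gripper_width: 0.092
grasp_force: 61.5
```

Request:
apply_moves(targets=[{"translation": [0,0,0.05],"twist": 0,"hand": 0},{"translation": [0,0,0.05],"twist": 0,"hand": 0},{"translation": [0,0,0.05],"twist": 0,"hand": 0},{"translation": [0,0,0],"twist": 0,"hand": 0}])

```text
time: 15.4
tool_pos: [0.6013, -0.0453, 0.1533]
tool_rot: [-0.0, 0.691, 0.723, -0.0]
contact_force: [0.7, 0.1, 2.3]
gripper_width: 0.097
grasp_force: 61.7
```

Request:
apply_moves(targets=[{"translation": [0,0,0.04],"twist": 0,"hand": 0},{"translation": [0,0,0.04],"twist": 0,"hand": 0},{"translation": [0,0,0.03],"twist": 0,"hand": 0},{"translation": [0,0,0],"twist": 0,"hand": 0},{"translation": [0,0,0],"twist": 0,"hand": 0}])

```text
time: 15.9
tool_pos: [0.6015, -0.0453, 0.1433]
tool_rot: [-0.0, 0.691, 0.723, 0.0]
contact_force: [0.6, 1.4, 2.4]
gripper_width: 0.097
grasp_force: 61.7
```

Request:
apply_moves(targets=[{"translation": [0,0,0.02],"twist": 0,"hand": 0},{"translation": [0,0,0.01],"twist": 0,"hand": 0},{"translation": [0,0,0],"twist": 0,"hand": 0},{"translation": [0,0,0],"twist": 0,"hand": 0}])

```text
time: 16.3
tool_pos: [0.6015, -0.0453, 0.1403]
tool_rot: [0.0, 0.691, 0.723, 0.0]
contact_force: [0.9, -0.2, 2.9]
gripper_width: 0.096
grasp_force: 61.8
```

Request:
apply_moves(targets=[{"translation": [0,0,0.01],"twist": 0,"hand": 0},{"translation": [0,0,0.01],"twist": 0,"hand": 0},{"translation": [0,0,0],"twist": 0,"hand": 0},{"translation": [0,0,0],"twist": 0,"hand": 0}])

```text
time: 16.7
tool_pos: [0.6017, -0.0453, 0.1392]
tool_rot: [0.0, 0.691, 0.723, 0.0]
contact_force: [0.2, 0.6, 5.4]
gripper_width: 0.09
grasp_force: 62.2
```

Request:
apply_moves(targets=[{"translation": [0,0,0.01],"twist": 0,"hand": 0},{"translation": [0,0,0],"twist": 0,"hand": 0},{"translation": [0,0,0],"twist": 0,"hand": 0}])

```text
time: 17.0
tool_pos: [0.6019, -0.0452, 0.1391]
tool_rot: [0.0, 0.691, 0.723, 0.0]
contact_force: [-2.2, 1.0, 9.5]
gripper_width: 0.097
grasp_force: 62.6
```

```bash
python3 - <<'E'
from h import *
s=state();print(s['time'],s['tool_pos'],s['contact_force'],s['ft_torque'],s['grasp_force'])
show("scene","pics/s8.png",4,(190,120,290,200))
E
```

```text
17.0 [ 0.60193208 -0.04522894  0.13911997] [-2.1532557   1.01673518  9.50595179] [0.14482502 0.39934588 0.03263388] 62.633113861083984
```

View pics/s8.png

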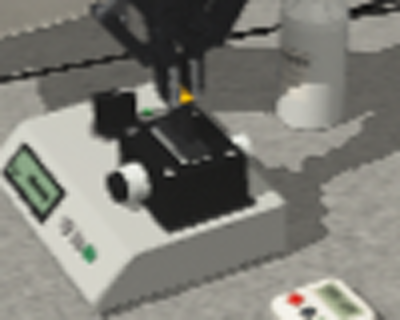

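The holder sits down on the guard. At TCP z 0.139, 33 mm above the rack grasp as expected, the force jumps to 9.5 N and travel stops. Handing in.

```bash
python3 -c "
from plant import *
print(job_done())"
```

```text
the job is handed in; nothing more can be done
None
```

I set the selector to blue and released it, then pressed the yellow holder down into the slot until its collar met the guard (about 9.5 N). I handed the job in at about 17 s with the gripper still holding it; no verdict came back.

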